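# Turn the wet jug's spout to the airbrush

## Robot

A 7-joint arm with a two-finger parallel gripper is mounted at the origin on the work surface. World frame = base frame: x ahead of the robot, y to its left, z up, the work surface at z = 0. Lengths are in m, angles in rad, forces in N, time in s.
With the tool pointing down it reaches from about 0.4 to 0.85 m from the base axis. Payload 10.4 kg.
Tool frame: the origin (TCP) lies on the mounting face of the last link; the fingertips stand 173 mm ahead of it and the grasp point (between the pads) lies 155 mm ahead of it (manip.tip_extent is the distance from the TCP to the fingertips, in m); z points along the fingers, y is the line along which they close (so a half turn about z gives the same grasp; the last joint's range is limited). The gripper opens to 85 mm and grips with 20 to 120 N. Pads are 22 mm wide; open, the fingers measure 114 mm over their backs; the gripper's body (76 mm by 85 mm) begins 54 mm behind the grasp point. The pads swing forward as they close: fully open they stand 13 mm farther back than shut.
Start: joints at [1.155, 0.332, -0.065, 1.46, 0.022, 1.35, -0.088], TCP at [0.239, -0.577, 0.405] pointing down, gripper open.
Joint ranges: [-2.6, 2.6], [-0.5, 2.12], [-1.47, 1.34], [0.16, 2.42], [-1.27, 4.41], [0.06, 2.06], [-2.6, 2.6]. Speed limits (rad/s): [2.22, 2.22, 2.79, 2.79, 3.14, 3.14, 3.14].

## Interface

Orientations are given as a unit quaternion [x, y, z, w].
In Python, from workcell import manip gives the robot as it stands.
- The arm moves only by the tool move_arm, never from a script. Its argument "plan" is one flat list of numbers, 7 for each row, row after row: the turn, a rotation vector about the tool's x, y, z in rad, then the shift along the tool's x, y, z in m, then the finger opening in m, from 0 to 0.0854. In form: [ax, ay, az, dx, dy, dz, gripper, ax, ay, az, dx, dy, dz, gripper, ...]. A call has 1 to 12 rows; each row is the pose to reach, as a shift and turn from the pose commanded when the call began, along the tool's axes at that moment; what a row does not reach only later rows make up. A row lasts 1/8 s, in which the tool goes at most 62.5 mm and 10.7 degrees, less where a joint would pass 70% of its speed; a pose out of reach is approached as far as the arm can. A call with a gripper value outside its range is refused whole. The fingers move at their own pace and stop on an object; "squeeze" is the grip in N (left out, the last holds). Time passes only in rows, so rows that repeat a pose let the fingers close. It gives the time, the measured TCP pose, the force, the opening and the grip force at its end, in the units of the state.
- manip.get_obs(): the state, without advancing time (a new reading comes with each control period).
- manip.camera(name): name is "scene" or "top" or "wrist"; returns a dict with "color" (400x640x3 uint8, red, green, blue), "fx", "fy", "cx", "cy" (pixels), "dist" ([k1, k2, p1, p2, k3] as OpenCV has them; the pictures are not rectified), "cam_to_world" (4x4, takes a point from camera to world coordinates); the wrist camera has in their place "mount" (4x4, takes a point from camera to tool coordinates, whose origin is the TCP and whose axes are the flange's). Camera axes: x right, y down, z forward; pixel columns grow to the right and rows downward; lengths in m; the calibration is good to about 2 mm. A picture is of the moment at which its call begins: read the wrist's pose just before it. There is no depth.
- manip.hand_in(): hands the job in; it is judged then, once.
Trained networks look in a picture, given as the dict that the camera call returned (one of the last four; its "shot" number tells which), for a name from the list of things; names that differ only in an ending like _2 or _b are one class to them, and where a whole thing is asked for, a point or a joint stands for the part that bears it (a point fixed in the world has none). Each returns a list of dicts, best first, with "conf" (0 to 1); they miss things now and then, are a little off and sometimes report something else, mostly with a low value. They report only what shows in the picture. A call takes as long as a camera call. They do not tell look-alikes from the thing itself.
- manip.look_for(picture, label): "position" ([x, y, z] in m, in the coordinates of the camera as it stood for that picture, good to about 4 mm: the middle of the surface that is visible of it).
- manip.silhouettes(picture, label): "pixels" (400x640 bool, what is visible of it).
- manip.tip_of(picture, label): "position" ([x, y, z] in m, in the coordinates of the camera as it stood for that picture, good to about 4 mm: a listed point, or the origin of a listed thing).
The state is a dict: "clock": time; "joint_pos": joint angles; "joint_velocities": joint speeds; "tau": joint torques, N m; "position": TCP position; "ee_rot": TCP orientation; "ft_force": force on the tool from outside, world axes, zero at the start; "torque": the same for the moment, N m; "grip_width": opening from 0.0 (shut) to 1.0 (fully open); "grasp_force": force on a finger pad.
Only numpy, scipy, OpenCV 4.12 (cv2) and the standard library are available. Lean on these libraries where they do the work, as an engineer would, in place of code of your own. Each camera call takes 0.05 s, during which the arm holds its last target. There are 200 camera calls.

## Task

The colour on the jug is still wet and only its bare spout side is left to spray: with one fingertip, push gently and steadily on one of the spoked turntable's arms, never spinning it, and bring the jug round until its spout points straight at the airbrush nozzle, then take the finger away and leave it at rest there. Do not touch the jug, do not pinch the arms or lift anything, and leave the airbrush and everything else on the table where it stands.

Things in the scene. Friction and masses are not known exactly. Their poses are not given: they have to be found in the camera images.
- turntable: Fixed base of the spoked turntable: grey-painted foot 184 mm across, slim column; only air below the arms beyond 95 mm from the axis. Origin: on the table, on the upright axis. The star turns without end, either way, with 0.22 N m of friction (1.6 N at 140 mm out) plus 0.12 N m s of drag; it does not coast or spring back. Jug and handle stay within 82 mm of the axis.
- wheel: The turntable's turning aluminium star: hub 112 mm across and six straight arms with black rubber ends, one every 60 degrees, ends not joined. Arms 14 mm wide, 9 mm thick, reaching 165 mm from the axis. Origin: on the axis in the level top face of hub and arms, 88 mm above the table; z up, one arm along its +x.
- jug: Straight-sided jug standing loose on the hub, 88 mm across, 118 mm tall, 0.45 kg; wet blue colour all round but for the bare terracotta front with the spout. Its handle, on the back, reaches 76 mm from the jug's axis. Origin: centre of its underside; +x points out through the spout, -x through the handle. It turns with the wheel.
- spout (a point): The jug's spout: a point at the lip, 60 mm out from the jug's axis (its +x) and 110 mm above its underside.
- airbrush: Cordless airbrush loose in a weighted stand: dark foot 100 mm across, white 34 mm handle, level steel barrel at 145 mm height, cup top at 186 mm; 0.9 kg. Its frame's origin is not in it but on the table on the turntable's axis; +x runs from there out through the airbrush, which aims back along -x at the axis. Foot centre at +305 mm, nozzle tip +235 mm, tail +400 mm.
- jar_blue: Screw-top plastic jar of underglaze colour, white with a blue band and cap, 57 mm across, 75 mm tall. Bystander. Origin: centre of its underside.
- jar_green: Screw-top plastic jar of underglaze colour, white with a green band and cap, 57 mm across, 75 mm tall. Bystander. Origin: centre of its underside.
- jar_yellow: Screw-top plastic jar of underglaze colour, white with a yellow band and cap, 57 mm across, 75 mm tall. Bystander. Origin: centre of its underside.
- pinch_bowl: Grey-brown clay-coloured fired bowl, 84 mm across, 45 mm tall. Bystander. Origin: centre of its underside.
- cutter_a: Pink plastic flower cutter lying on its face, 62 mm across, 6 mm thick, with a small upright grip fin up to 23 mm. Bystander. Origin: centre of its underside.
- cutter_b: Pink plastic flower cutter lying on its face, 62 mm across, 6 mm thick, with a small upright grip fin up to 23 mm. Bystander. Origin: centre of its underside.
- loop_tool: Loop tool lying flat: wooden handle 12 mm thick with a steel wire loop, 170 mm long in all. Bystander. Origin: on the table under the handle, +x towards the loop.
- fan_brush: Brush lying flat: blue handle 10 mm thick, steel ferrule, orange bristles, 190 mm long in all. Bystander. Origin: on the table under the handle, +x towards the bristles.
Things that resemble listed ones, but are neither listed nor needed, are in the scene too. There is more than one size of the jug; the job needs the largest.

How it is judged:
On the way:
1. a finger pushes on the turntable's star (contact force between the fingers and wheel above 0.3 N).
At the end, for the whole second after the job is handed in: the jug's spout points at the airbrush nozzle within 0.17 rad (about 10 degrees), the jug stands upright on the hub within 15 mm of the axis, jug and turntable are at rest, and the airbrush stands where it stood (within 12 mm) (angle between the x axis of jug and the x axis of airbrush, either way round below 0.17 rad and x of spout in the frame of airbrush above 0.035 m and horizontal distance between jug and wheel below 0.015 m and z of jug in the frame of wheel between -0.004 and 0.004 m and angle between each of jug, airbrush's own z axis and vertical below 0.05 rad and linear speed of jug below 0.01 m/s and angular speed of wheel below 0.05 rad/s and distance of airbrush from where it was at the start of the episode below 0.012 m); the robot touches nothing.
It fails at once if the robot touches the jug (contact force between any of the fingers, the arm and jug above 0.3 N).
It fails at once if the jug is lifted, tipped or pushed off the hub (z of jug in the frame of wheel above 0.01 m or angle between jug's own z axis and vertical above 0.2 rad or horizontal distance between jug and wheel above 0.02 m).
It fails at once if the turntable is spun (over 3.5 rad/s), or its arm pinched or shoved hard (over 25 N) (angular speed of wheel above 3.5 rad/s or contact force between the fingers and wheel above 25 N).
It fails at once if the airbrush is moved more than 12 mm or tipped (distance of airbrush from where it was at the start of the episode above 0.012 m or angle between airbrush's own z axis and vertical above 0.15 rad).
It fails at once if something else on the table is moved more than 20 mm (distance of any of jar_blue, jar_green, jar_yellow, pinch_bowl, cutter_a, cutter_b, loop_tool, fan_brush from where it was at the start of the episode above 0.02 m).
It also fails if it takes over 51 s, if anything falls off the work surface, if the arm or the gripper's body presses on something with over 40 N, if the wrist force passes 120 N, or if a joint passes its speed limit or range.

## Working session

There is one attempt and no reset: what is moved stays moved. The work goes in short steps, Python scripts to look and compute and a tool call to move; the robot and the scene stay as the last step left them, time stands still between calls to the robot, and variables do not carry over. Pictures are saved under pics/ and viewed, at most 10 in all, crops included, and the job is handed in when it is done.

Besides the shell and the picture viewer there is one more tool, called after "Call:" as a command line: name --argument value ..., lists and objects as JSON in quotes. move_arm: Moves the arm, as the interface text tells. Its arguments: {"type":"object","properties":{"plan":{"type":"array","items":{"type":"number"}},"squeeze":{"type":"number"}},"required":["plan"]}

```bash
mkdir -p pics
cat > h.py <<'E'
import numpy as np, cv2
from workcell import manip
from scipy.spatial.transform import Rotation as R
def toW(c,p):
    return (c["cam_to_world"]@np.append(p,1))[:3]
def px(c,P):
    T=np.linalg.inv(c["cam_to_world"]);q=T[:3,:3]@np.array(P)+T[:3,3]
    K=np.array([[c["fx"],0,c["cx"]],[0,c["fy"],c["cy"]],[0,0,1.]])
    return cv2.projectPoints(q.reshape(1,3),np.zeros(3),np.zeros(3),K,np.array(c["dist"]))[0].ravel()
def ray(c,uv,z):
    K=np.array([[c["fx"],0,c["cx"]],[0,c["fy"],c["cy"]],[0,0,1.]])
    n=cv2.undistortPoints(np.array([[uv]],float),K,np.array(c["dist"])).ravel()
    d=c["cam_to_world"][:3,:3]@np.array([*n,1]);o=c["cam_to_world"][:3,3]
    return o+d*(z-o[2])/d[2]
E
python3 - <<'E'
from h import *
o=manip.get_obs();print(o["clock"],o["position"],o["ee_rot"],o["grip_width"])
for n in("top","scene"):
    c=manip.camera(n);cv2.imwrite(f"pics/{n}0.png",c["color"][:,:,::-1])
    print(n,np.round(c["cam_to_world"],3).tolist())
    for l in("turntable","wheel","jug","spout","airbrush","jar_blue","pinch_bowl"):
        for r in manip.tip_of(c,l)[:3]:
            W=toW(c,r["position"]);print(l,round(r["conf"],2),W.round(3),px(c,W).round(0), {k:v for k,v in r.items() if k not in("conf","position")})
E
```

```text
0.0 [ 0.2391792  -0.57728304  0.40392482] [ 9.80774953e-01  1.95140959e-01 -1.86042585e-04 -6.79903471e-04] 0.9972915567920814
top [[-0.026, -0.993, 0.112, 0.436], [-1.0, 0.025, -0.009, 0.043], [0.006, -0.112, -0.994, 1.344], [0.0, 0.0, 0.0, 1.0]]
turntable 0.75 [ 0.568  0.129 -0.001] [284. 210.] {}
turntable 0.26 [ 0.371 -0.079 -0.001] [359. 277.] {}
wheel 0.79 [0.57  0.125 0.092] [283. 206.] {}
wheel 0.22 [ 0.567  0.126 -0.001] [285. 210.] {}
jug 0.92 [0.74  0.321 0.001] [217. 153.] {}
jug 0.73 [0.573 0.127 0.083] [283. 205.] {}
jug 0.61 [ 0.703 -0.118 -0.001] [368. 162.] {}
spout 0.93 [0.707 0.292 0.078] [222. 158.] {}
spout 0.87 [ 0.722 -0.158  0.08 ] [385. 149.] {}
spout 0.68 [0.629 0.146 0.199] [271. 178.] {}
jar_blue 0.94 [ 0.419 -0.245  0.001] [417. 259.] {}
pinch_bowl 0.77 [ 0.394  0.479 -0.002] [161. 275.] {}
scene [[-0.612, 0.546, -0.573, 1.257], [0.791, 0.427, -0.438, 0.539], [0.005, -0.721, -0.693, 0.944], [0.0, 0.0, 0.0, 1.0]]
turntable 0.8 [ 0.573  0.125 -0.002] [343. 249.] {}
turntable 0.24 [ 0.421 -0.244 -0.   ] [285. 176.] {}
wheel 0.81 [0.572 0.124 0.089] [345. 228.] {}
jug 0.94 [ 0.701 -0.114  0.001] [258. 237.] {}
jug 0.88 [0.577 0.127 0.084] [344. 231.] {}
jug 0.61 [ 0.743  0.319 -0.005] [366. 323.] {}
spout 0.83 [ 0.723 -0.155  0.078] [240. 218.] {}
spout 0.67 [0.71  0.294 0.075] [368. 293.] {}
spout 0.66 [0.631 0.151 0.196] [343. 218.] {}
jar_blue 0.89 [ 0.419 -0.248  0.003] [284. 175.] {}
pinch_bowl 0.72 [ 0.402  0.48  -0.001] [474. 270.] {}
```

Run:
```python
import cv2
a=cv2.imread("pics/top0.png")[90:370,80:460];cv2.imwrite("pics/topc.png",cv2.resize(a,None,fx=2.1,fy=2.1,interpolation=2))
a=cv2.imread("pics/scene0.png");cv2.imwrite("pics/scenec.png",cv2.resize(a,(800,500),interpolation=2))
```

```text
(no output)
```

View pics/topc.png

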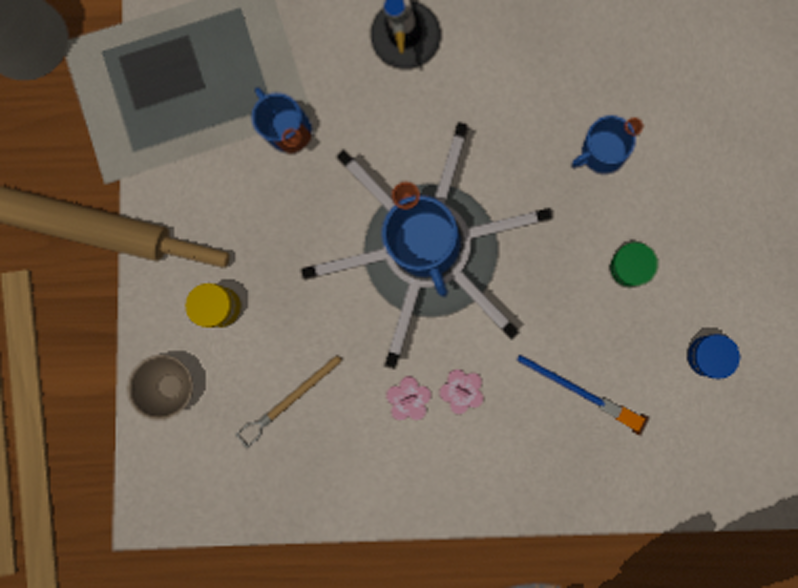

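View pics/scenec.png

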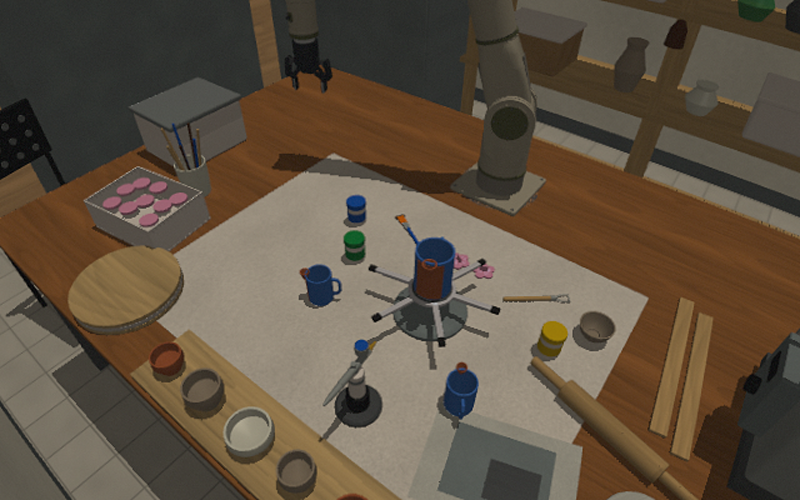

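The full-size jug is the one on the hub, at about (420,235) in the top crop. The smaller look-alikes stand on the table at (280,118) and (608,145). The spout heads at about 20° in world. The airbrush foot shows at (405,35) in the top crop, and I'll measure it next.

Run:
```python
from h import *
ims=[]
for n in("top","scene"):
    c=manip.camera(n)
    for l in ("airbrush",):
        for r in manip.look_for(c,l)[:3]: 
            W=toW(c,r["position"]);print(n,"look",r["conf"],W.round(3),px(c,W).round())
        for s in manip.silhouettes(c,l)[:2]:
            ys,xs=np.nonzero(s["pixels"]);print("sil",s["conf"],xs.min(),xs.max(),ys.min(),ys.max())
    for uv in ([(273,107)] if n=="top" else [(286,324)]): print("foot?",ray(c,uv,0.02).round(3))
    im=c["color"]
    # dark rubber ends: project for fit
    cr=im[55:260,200:360] if n=="top" else im[150:350,240:420]
    ims.append(cv2.resize(cr[:, :, ::-1],(390,500) if n=="top" else (450*9//10,450),interpolation=2))
    # arm ends: fit star angle by brightness of arms at z=.088
    best=[]
    C=np.array([.571,.125])
    for a in np.arange(0,60,1):
        v=[]
        for k in range(6):
            t=np.radians(a+60*k)
            for r in (.1,.115,.13,.145):
                u=px(c,[C[0]+r*np.cos(t),C[1]+r*np.sin(t),.088]).round().astype(int)
                v.append(int(im[u[1],u[0],2]))
        best.append((np.mean(v),a))
    print(sorted(best)[-4:])
w=np.zeros((500,800,3),np.uint8);w[:500,:390]=ims[0];w[:450,392:392+405]=ims[1]
cv2.imwrite("pics/air.png",w)
```

```text
top look 0.73 [0.863 0.152 0.013] [274. 109.]
sil 0.87 257 290 56 123
foot? [0.867 0.154 0.02 ]
[(np.float64(123.33333333333333), np.int64(8)), (np.float64(123.33333333333333), np.int64(11)), (np.float64(123.45833333333333), np.int64(17)), (np.float64(123.58333333333333), np.int64(58))]
scene look 0.59 [0.887 0.167 0.049] [286. 319.]
sil 0.97 259 305 272 341
foot? [0.885 0.164 0.02 ]
[(np.float64(110.33333333333333), np.int64(40)), (np.float64(110.79166666666667), np.int64(44)), (np.float64(113.45833333333333), np.int64(41)), (np.float64(113.58333333333333), np.int64(43))]
```

View pics/air.png

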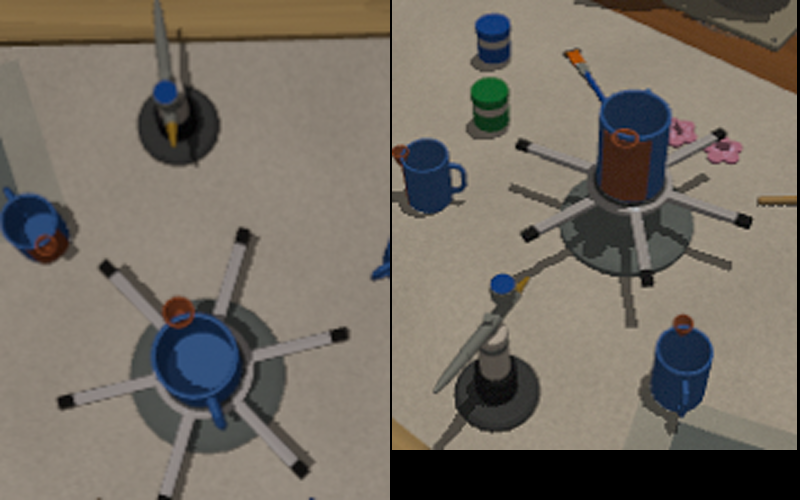

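The airbrush foot is at about (0.87, 0.153), which puts its bearing from the axis near 6°. The spout is at about 21°, so the star needs to turn roughly 15° clockwise. Its arms lie at about -16°, 44° and every 60° on from there. I'll push the arm at about -136°, which is near the robot and away from the airbrush. First move: above the gap at (0.508, -0.011) with the fingers shut.

Call:
move_arm --plan '[0, 0, 0, 0.232, -0.21, 0, 0, 0, 0, 0, 0.232, -0.21, 0, 0, 0, 0, 0, 0.232, -0.21, 0, 0, 0, 0, 0, 0.232, -0.21, 0, 0, 0, 0, 0, 0.232, -0.21, 0, 0, 0, 0, 0, 0.465, -0.42, 0, 0, 0, 0, 0, 0.465, -0.42, 0, 0, 0, 0, 0, 0.465, -0.42, 0, 0, 0, 0, 0, 0.465, -0.42, 0, 0, 0, 0, 0, 0.465, -0.42, 0, 0, 0, 0, 0, 0.465, -0.42, 0, 0, 0, 0, 0, 0.465, -0.42, 0, 0]' --squeeze 20

```text
clock: 2.6
position: [0.508, -0.0117, 0.4046]
ee_rot: [0.981, 0.195, -0.0, 0.0]
ft_force: [-0.5, 0.0, -0.5]
grip_width: -0.001
grasp_force: 0.0
```

```bash
cat > m.py <<'E'
from h import *
def meas(N=2):
    S=[];J=[];Wh=[]
    for n in("top","scene"):
        for i in range(N):
            c=manip.camera(n)
            for l,L,zr in(("spout",S,(.18,.22)),("jug",J,(.07,.105)),("wheel",Wh,(.075,.105))):
                for r in manip.tip_of(c,l):
                    W=toW(c,r["position"])
                    if zr[0]<W[2]<zr[1] and np.hypot(W[0]-.57,W[1]-.125)<.08: L.append(W);break
    for nm,L in(("spout",S),("jug",J),("wheel",Wh)): print(nm,np.round(L,3).tolist())
    s,j,w=[np.mean(L,0) for L in(S,J,Wh)]
    print("mean",s.round(4),j.round(4),w.round(4),"heading jug",np.degrees(np.arctan2(*(s-j)[1::-1])).round(1),"vs wheel",np.degrees(np.arctan2(*(s-w)[1::-1])).round(1))
    return c
if __name__=="__main__":
    o=manip.get_obs();print(o["clock"],o["position"],o["ft_force"])
    c=meas();print("nozzle scene",ray(c,(298.7,274.9),.145).round(3))
    c=manip.camera("top");print("nozzle top",ray(c,(270.6,114.5),.145).round(3),"foot",ray(c,(273.8,105.8),.015).round(3), "tail",ray(c,(264.5,55.5),.145).round(3))
    cv2.imwrite("pics/now.png",cv2.resize(c["color"][100:300,180:400,::-1],(660,600),interpolation=2))
E
python3 m.py
```

```text
2.6 [ 0.50801984 -0.01168605  0.40457134] [-0.48670725  0.03619963 -0.53002262]
spout [[0.628, 0.15, 0.199], [0.627, 0.147, 0.198], [0.633, 0.147, 0.197], [0.63, 0.149, 0.196]]
jug [[0.569, 0.124, 0.086], [0.573, 0.125, 0.085], [0.577, 0.127, 0.089], [0.574, 0.124, 0.088]]
wheel [[0.57, 0.125, 0.09], [0.571, 0.122, 0.088], [0.575, 0.126, 0.089], [0.573, 0.127, 0.087]]
mean [0.6294 0.1482 0.1974] [0.5733 0.1248 0.087 ] [0.5724 0.1249 0.0883] heading jug 22.6 vs wheel 22.3
nozzle scene [0.815 0.152 0.145]
nozzle top [0.806 0.15  0.145] foot [0.872 0.152 0.015] tail [0.966 0.164 0.145]
```

View pics/now.png

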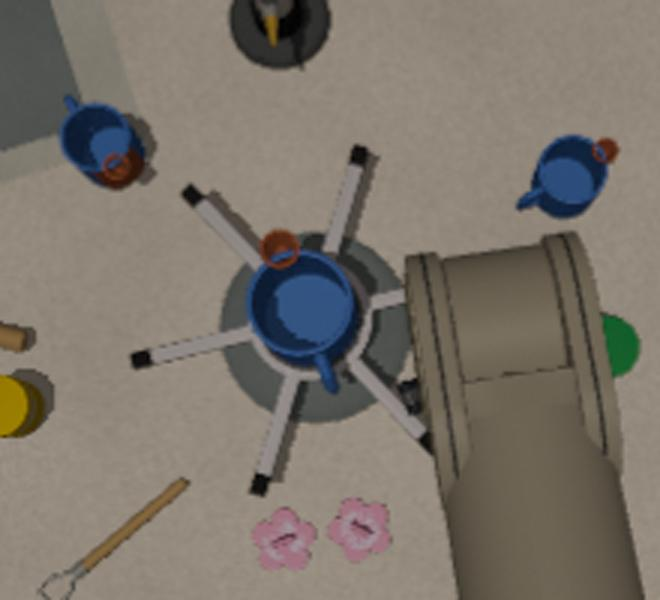

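The picture shows the finger at about (410,395), clear of the arm whose tip is at (430,440). Jug heading is 22.5° and the airbrush bearing is 5.6°, so the turn is about -17°. Descending into the gap.

Call:
move_arm --plan '[0, 0, 0, 0, 0, 0.04, 0, 0, 0, 0, 0, 0, 0.08, 0, 0, 0, 0, 0, 0, 0.12, 0, 0, 0, 0, 0, 0, 0.15, 0, 0, 0, 0, 0, 0, 0.17, 0, 0, 0, 0, 0, 0, 0.17, 0]'

```text
clock: 4.2
position: [0.5075, -0.0114, 0.2335]
ee_rot: [0.981, 0.195, -0.001, -0.001]
ft_force: [-0.5, 0.2, -0.2]
grip_width: -0.001
grasp_force: 0.0
```

Call:
move_arm --plan '[0, 0, 0, -0.004, -0.0045, 0, 0, 0, 0, 0, -0.008, -0.009, 0, 0, 0, 0, 0, -0.0115, -0.0145, 0, 0, 0, 0, 0, -0.015, -0.02, 0, 0, 0, 0, 0, -0.0185, -0.0257, 0, 0, 0, 0, 0, -0.022, -0.0314, 0, 0, 0, 0, 0, -0.0247, -0.0373, 0, 0, 0, 0, 0, -0.0274, -0.0433, 0, 0, 0, 0, 0, -0.0274, -0.0433, 0, 0]'

```text
clock: 5.32
position: [0.4658, 0.0185, 0.2347]
ee_rot: [0.981, 0.195, -0.0, 0.0]
ft_force: [-0.1, -0.1, -1.1]
grip_width: -0.001
grasp_force: 0.0
```

```bash
python3 m.py
```

```text
5.325 [0.46583593 0.01850044 0.23472284] [-0.10962719 -0.12810707 -1.11727374]
spout [[0.628, 0.143, 0.198], [0.627, 0.144, 0.202], [0.634, 0.143, 0.198], [0.633, 0.146, 0.198]]
jug [[0.571, 0.128, 0.084], [0.569, 0.123, 0.084], [0.574, 0.127, 0.087], [0.573, 0.127, 0.087]]
wheel [[0.572, 0.123, 0.09], [0.57, 0.123, 0.091], [0.572, 0.127, 0.087], [0.571, 0.125, 0.086]]
mean [0.6306 0.1442 0.1988] [0.572  0.1263 0.0853] [0.5712 0.1246 0.0884] heading jug 17.0 vs wheel 18.2
nozzle scene [0.815 0.152 0.145]
nozzle top [0.806 0.15  0.145] foot [0.872 0.152 0.015] tail [0.966 0.164 0.145]
```

View pics/now.png

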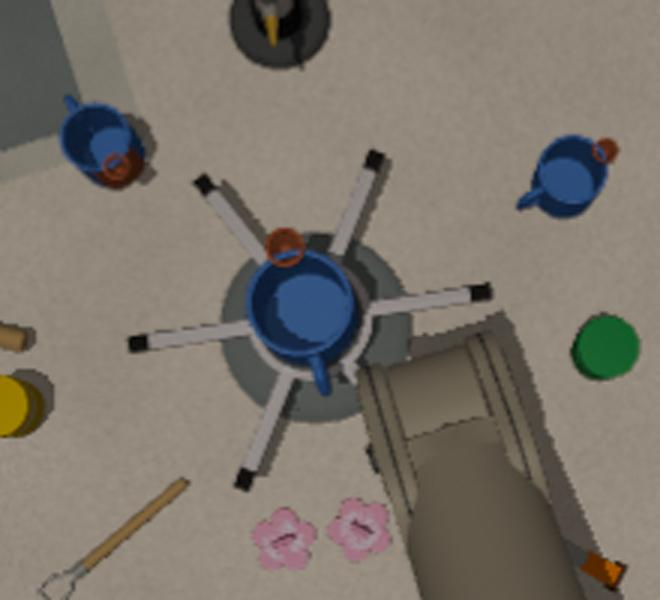

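The star has turned about 5° (arm tip from (360,155) to (375,160)) and follows smoothly. About 11.5° is left.

Call:
move_arm --plan '[0, 0, 0, -0.0025, -0.0055, 0, 0, 0, 0, 0, -0.0045, -0.0115, 0, 0, 0, 0, 0, -0.0065, -0.0175, 0, 0, 0, 0, 0, -0.008, -0.0235, 0, 0, 0, 0, 0, -0.009, -0.0285, 0, 0, 0, 0, 0, -0.009, -0.0285, 0, 0, 0, 0, 0, -0.009, -0.0285, 0, 0]'

```text
clock: 7.05
position: [0.4468, 0.041, 0.2345]
ee_rot: [0.981, 0.195, -0.0, -0.0]
ft_force: [0.7, 0.6, -0.7]
grip_width: 0.0
grasp_force: 0.0
```

```bash
python3 m.py
```

```text
7.05 [0.44677945 0.04097231 0.23452827] [ 0.74819174  0.60350559 -0.74432356]
spout [[0.629, 0.13, 0.201], [0.632, 0.136, 0.202], [0.635, 0.13, 0.198], [0.633, 0.132, 0.194]]
jug [[0.569, 0.127, 0.084], [0.568, 0.126, 0.086], [0.576, 0.125, 0.088], [0.575, 0.128, 0.087]]
wheel [[0.568, 0.125, 0.088], [0.573, 0.126, 0.089], [0.572, 0.126, 0.088], [0.572, 0.125, 0.085]]
mean [0.6322 0.1318 0.1987] [0.5718 0.1263 0.0862] [0.5716 0.1253 0.0877] heading jug 5.2 vs wheel 6.2
nozzle scene [0.815 0.152 0.145]
nozzle top [0.806 0.15  0.145] foot [0.872 0.152 0.015] tail [0.966 0.164 0.145]
```

View pics/now.png

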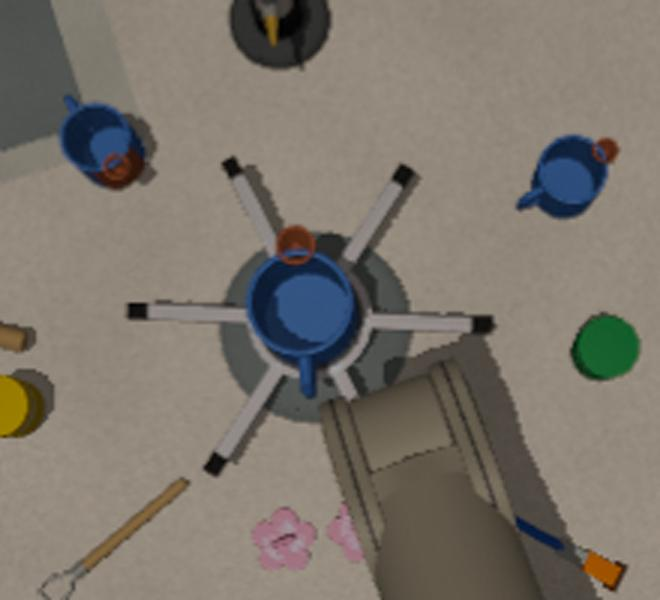

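The heading reads 5–6° against the airbrush's 5.6°, and the handle at (307,380) sits opposite the nozzle at (272,40). Backing the finger off the arm, then lifting.

Call:
move_arm --plan '[0, 0, 0, 0, 0.01, 0, 0, 0, 0, 0, 0, 0.02, 0, 0, 0, 0, 0, 0, 0.03, 0, 0, 0, 0, 0, 0, 0.03, 0, 0, 0, 0, 0, 0, 0.03, -0.04, 0, 0, 0, 0, 0, 0.03, -0.09, 0, 0, 0, 0, 0, 0.03, -0.14, 0, 0, 0, 0, 0, 0.03, -0.17, 0, 0, 0, 0, 0, 0.03, -0.17, 0, 0, 0, 0, 0, 0.03, -0.17, 0]'

```text
clock: 9.15
position: [0.4582, 0.0134, 0.404]
ee_rot: [0.981, 0.195, -0.0, -0.0]
ft_force: [-0.7, 0.1, -1.3]
grip_width: 0.004
grasp_force: 0.0
```

```bash
python3 m.py
```

```text
9.15 [0.45818932 0.01339028 0.40395605] [-0.7228719   0.10718567 -1.27421362]
spout [[0.631, 0.131, 0.201], [0.631, 0.129, 0.198], [0.635, 0.132, 0.198], [0.636, 0.133, 0.197]]
jug [[0.573, 0.125, 0.09], [0.571, 0.124, 0.088], [0.574, 0.125, 0.086], [0.573, 0.126, 0.089]]
wheel [[0.57, 0.127, 0.091], [0.57, 0.122, 0.09], [0.572, 0.124, 0.084], [0.573, 0.126, 0.087]]
mean [0.6331 0.1313 0.1984] [0.5726 0.1249 0.0886] [0.5715 0.1248 0.0881] heading jug 6.1 vs wheel 6.0
nozzle scene [0.815 0.152 0.145]
nozzle top [0.806 0.15  0.145] foot [0.872 0.152 0.015] tail [0.966 0.164 0.145]
```

View pics/now.png

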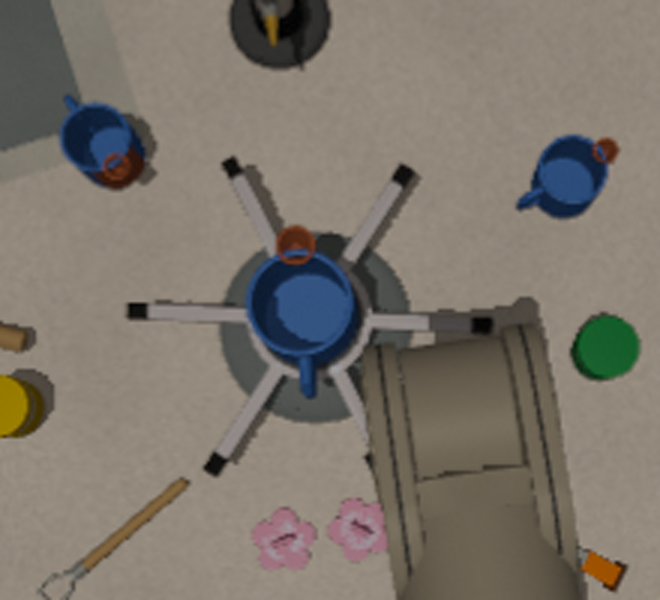

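The finger is clear, the jug stayed at 6° (arm tips still at (232,167) and (403,175)), and nothing else has moved. Handing in.

```bash
python3 -c "
from workcell import manip
print(manip.hand_in())"
```

```text
the job is handed in; nothing more can be done
None
```

The jug's spout now points at the airbrush nozzle: its heading measures about 6°, and the nozzle's bearing is about 5.6°. The finger is clear, everything is at rest, and the job is handed in; no verdict came back.

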